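# Tip the suspect jar out of the caddy and send the caddy down the roller lane

### The job

One sample jar, the yellow-capped one, is suspect and must not be touched with the gripper: pick up the divided caddy by its post and tilt it towards that jar's corner so that only the yellow jar slides out into the red discard bin, while the other three stay in their compartments. Then set the caddy down square on the upper half of the sloped roller lane, let go there, and let it roll down by itself against the red stop. Leave the bystanding bottle, vial rack and tip box alone.

Things in the scene. Friction and masses are not known exactly. Their poses are not given: they have to be found in the camera images.
- caddy_center (a point): Loose divided caddy, white plastic with red rims, 160 x 160 x 120 mm, about 0.35 kg empty, 0.53 kg with its four jars. Point on its vertical middle axis, 60 mm above its underside (half-way up); x and y run along its outer walls, z up. Two crossing dividers make four 74 x 74 mm compartments, centred at x, y = +-39 mm, that is, in its four diagonal directions.
- caddy_post (a point): Where to grip the caddy: its black square post with red cap, 24 x 24 mm, on the middle axis; point 100 mm above the underside, 20 mm below the post's top; axes as the caddy's. The post is turned 45 deg: its flat sides face the caddy's four corners. The jars reach 65 mm above the underside, so keep the fingertips above that.
- caddy_floor (a point): Centre of the caddy's 5 mm floor, on its top. Outer walls 46 mm high with rim, dividers 50 mm, all 4 mm thick. At each corner the walls stop 40 mm short: a diagonal opening 57 mm wide, no sill; the floor runs on to the square corner 113 mm from the axis. Tilt 35 to 45 deg straight towards a corner and that jar slides out; dividers and walls hold the others.
- jar_yellow_center (a point): yellow-capped sample jar: smooth white plastic cylinder 46 mm in diameter and 60 mm tall with a yellow lid, about 45 g, standing in one compartment of the caddy; point at its centre, half-way up, z up its axis. The suspect jar. It may be in any of the four compartments.
- jar_blue_center (a point): blue-capped sample jar: smooth white plastic cylinder 46 mm in diameter and 60 mm tall with a blue lid, about 45 g, standing in one compartment of the caddy; point at its centre, half-way up, z up its axis. It is to stay in the caddy.
- jar_green_center (a point): green-capped sample jar: smooth white plastic cylinder 46 mm in diameter and 60 mm tall with a green lid, about 45 g, standing in one compartment of the caddy; point at its centre, half-way up, z up its axis. It is to stay in the caddy.
- jar_black_center (a point): black-capped sample jar: smooth white plastic cylinder 46 mm in diameter and 60 mm tall with a black lid, about 45 g, standing in one compartment of the caddy; point at its centre, half-way up, z up its axis. It is to stay in the caddy.
- jar_yellow: The same yellow-capped jar; origin at the centre of its underside.
- bin: Red square discard bin, fixed, open on top, 250 x 250 mm outside (260 mm over the rim flange), 75 mm high, 5 mm walls and floor; origin at the centre of its underside on the bench, x and y along its sides, z up.
- lane: Sloped roller lane, fixed: aluminium side rails 350 mm long, steel rollers across it that turn freely with slight braking, red stop at the low end. Origin on the bench under its middle; x runs along it DOWNHILL, y across, z up. Roller tops: 55 mm above the bench at x = 0, falling 5 deg towards +x. Rails: inner faces at y = +-88 mm, tops 12 mm above the rollers. Upper half: x below 0.
- reagent: Bystander: amber reagent bottle, 66 mm in diameter, 150 mm tall, loose; origin under its centre.
- vial_rack: Bystander: clear rack of small vials, 75 x 130 mm, 63 mm tall, loose; origin under its centre.
- tip_box: Bystander: blue pipette-tip box with clear lid, 87 x 127 mm, 70 mm tall, loose; origin under its centre.
- lane_top (a point): Good place to set the caddy down: point on the plane of the roller tops, mid-way across, 75 mm uphill of the lane's middle; the caddy's axis goes here, its walls parallel to the rails (either way round), 8 mm play on each side. Axes as the lane's (level; x downhill).
- lane_stop (a point): Foot of the red stop's face, on the plane of the roller tops, mid-way across, 168 mm downhill of the lane's middle. With the caddy's wall against it, the caddy's centre is about 75 mm uphill of it and 67 mm above it.
Not all that is in view belongs to the job. There is more than one size of the part that bears caddy_center; the job needs the middle-sized.

How it is judged:
By the outcome, as a careful person would: the job done as asked, in the order asked, and still so for the second after the job is handed in, with the robot touching nothing.
It also fails if it takes over 51 s, if anything falls off the work surface, if the arm or the gripper's body presses on something with over 40 N, if the wrist force passes 120 N, or if a joint passes its speed limit or range.

### The arm

A 6-joint arm with a two-finger parallel gripper is mounted at the origin on the work surface. World frame = base frame: x ahead of the robot, y to its left, z up, the work surface at z = 0. Lengths are in m, angles in rad, forces in N, time in s.
With the tool pointing down it reaches from about 0.35 to 0.8 m from the base axis. Payload 7.3 kg.
Tool frame: the origin (TCP) lies midway between the tips of the shut fingers; the grasp point (between the pads) lies 19 mm behind it; z points along the fingers, y is the direction in which the jaws open and shut (so a half turn about z gives the same grasp; the last joint's range is limited). The gripper opens to 85 mm and grips with 20 to 120 N. Pads are 22 mm wide; open, the fingers measure 114 mm over their backs; the gripper's body (76 mm by 85 mm) begins 54 mm behind the grasp point. The pads swing forward as they close: fully open they stand 13 mm farther back than shut.
Start: joints at [1.097, 0.342, 1.524, -0, 1.275, -0.146], TCP at [0.169, 0.497, 0.231] pointing down, gripper open.
Joint ranges: [-2.53, 2.53], [-0.77, 2.02], [0.04, 2.7], [-1, 4.14], [0.28, 2.66], [-3.11, 3.11]. Speed limits (rad/s): [2.57, 2.57, 3.14, 3.14, 3.14, 3.14].

### API

Orientations are given as a rotation vector (axis times angle).
In Python, from plant import ctrl, viewer gives the robot as it stands.
- The arm moves only by the tool apply_moves, never from a script. Its argument "deltas" is a list that holds one entry, the list of rows, each a list of 7 numbers: the shift along the tool's x, y, z in units of 25 mm (1.0 is 25 mm), then the turn, a rotation vector about the tool's x, y, z in units of 6 degrees (1.0 is 6 degrees), then the finger opening in mm, from 0 to 85.4. A call has 1 to 20 rows; each row shifts and turns the commanded pose from where the row before left it, along the tool's axes as they then stand; what a row does not reach is not made up. A row lasts 1/10 s, in which the tool goes at most 50 mm and 8.59 degrees, less where a joint would pass 70% of its speed; a pose out of reach is approached as far as the arm can. A call is refused whole if a number of a shift passes 1 or a number of a turn 1, either way. A call with a gripper value outside its range is refused whole. The fingers move at their own pace and stop on an object; "grip_force" is the grip in N (left out, the last holds). Time passes only in rows, so rows that do not move let the fingers close. It gives the time, the measured TCP pose, the force and the opening at its end, in the units of the state.
- ctrl.state(): the state, without advancing time (a new reading comes with each control period).
- viewer.snapshot(name): name is "scene" or "top" or "wrist"; returns a dict with "frame" (400x640x3 uint8, blue, green, red), "fx", "fy", "cx", "cy" (pixels), "cam_to_world" (4x4, takes a point from camera to world coordinates); the wrist camera has in their place "mount" (4x4, takes a point from camera to tool coordinates, whose origin is the TCP and whose axes are the flange's). Camera axes: x right, y down, z forward; pixel columns grow to the right and rows downward; lengths in m; the calibration is good to about 2 mm. A picture is of the moment at which its call begins: read the wrist's pose just before it. There is no depth.
- ctrl.close_job(): hands the job in, once; it reports no verdict.
The state is a dict: "clock": time; "joint_pos": joint angles; "dq": joint speeds; "tau": joint torques, N m; "tool_pos": TCP position; "ee_rot": TCP orientation; "wrist_force": force on the tool from outside, world axes, zero at the start; "torque": the same for the moment, N m; "width": finger opening in m.
Only numpy, scipy, OpenCV 4.12 (cv2) and the standard library are available. Lean on these libraries where they do the work, as an engineer would, in place of code of your own. Each camera call takes 0.05 s, during which the arm holds its last target. There are 200 camera calls.

## Working session

There is one attempt and no reset: what is moved stays moved. The work goes in short steps, Python scripts to look and compute and a tool call to move; the robot and the scene stay as the last step left them, time stands still between calls to the robot, and variables do not carry over. Pictures are saved under pics/ and viewed, about 8 in all and at most 12, crops included, and the job is handed in when it is done.

Besides the shell and the picture viewer there is one more tool, called after "Call:" as a command line: name --argument value ..., lists and objects as JSON in quotes. apply_moves: Moves the arm, as the interface text tells. Its arguments: {"type":"object","properties":{"deltas":{"type":"array"},"grip_force":{"type":"number"}},"required":["deltas"]}

```bash
ls; mkdir -p pics; python3 - <<'E'
from plant import ctrl, viewer
import cv2, numpy as np, pickle
s=ctrl.state(); print({k:np.round(v,3) for k,v in s.items()})
d={}
for n in("scene","top","wrist"):
    d[n]=viewer.snapshot(n); cv2.imwrite(f"pics/{n}0.png",d[n]["frame"])
    print(n,d[n]["fx"],d[n]["cx"],d[n]["cy"],np.round(d[n].get("cam_to_world",d[n].get("mount")),3).tolist())
pickle.dump(d,open("d0.pkl","wb"))
E
```

```text
pics
{'clock': np.float64(0.0), 'joint_pos': array([ 1.097,  0.343,  1.525, -0.   ,  1.275, -0.146]), 'dq': array([ 0.   , -0.   ,  0.   ,  0.001, -0.   ,  0.   ]), 'tau': array([ 2.0000e-03, -4.3370e+01, -2.4601e+01, -0.0000e+00,  8.0000e-03,
        0.0000e+00]), 'tool_pos': array([0.169, 0.497, 0.231]), 'ee_rot': array([-5.120e-01, -3.099e+00,  2.000e-03]), 'wrist_force': array([0.042, 0.622, 0.858]), 'torque': array([-0.005,  0.028,  0.031]), 'width': np.float64(0.085)}
scene 423.54267936715104 329.3931719114379 203.36151863937175 [[-0.814, 0.313, -0.49, 1.288], [0.581, 0.442, -0.683, 1.16], [0.003, -0.841, -0.541, 0.923], [0.0, 0.0, 0.0, 1.0]]
top 376.84435890750655 317.17981761926734 204.05994978506115 [[0.011, -0.996, 0.086, 0.457], [-1.0, -0.01, 0.009, 0.132], [-0.008, -0.086, -0.996, 1.165], [0.0, 0.0, 0.0, 1.0]]
wrist 354.82327801309634 319.14374686419774 197.0495343828915 [[-0.001, -0.955, -0.295, 0.076], [1.0, -0.001, -0.001, -0.001], [0.001, -0.295, 0.955, -0.142], [0.0, 0.0, 0.0, 1.0]]
```

View pics/top0.png

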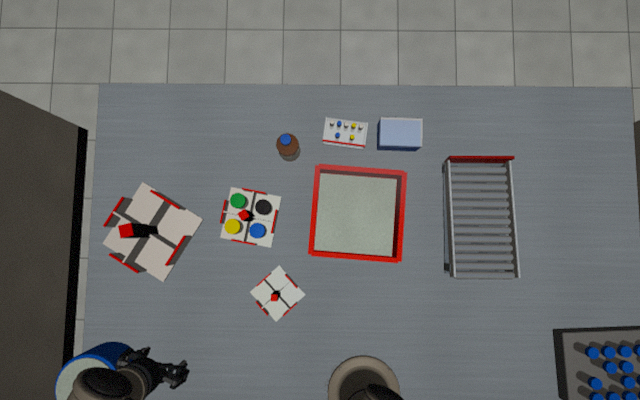

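View pics/scene0.png

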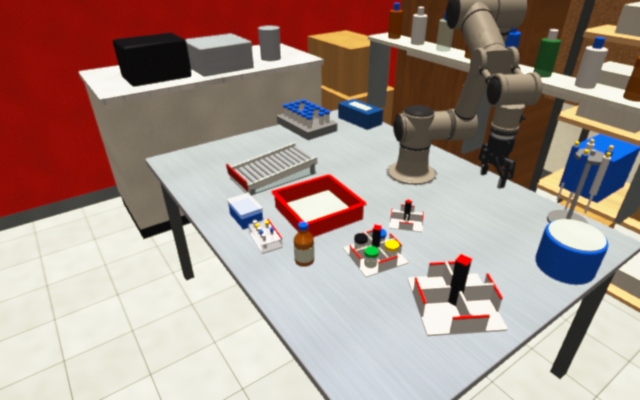

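The top view shows the middle-sized caddy with jars at about (250,217), with its yellow cap lower-left at (232,226). The bin is at (358,213), and the lane at (482,217) has its red stop at the far end (+x). The bystanders lie beyond the bin.

```bash
cat > h.py <<'E'
import numpy as np, cv2
from scipy.spatial.transform import Rotation as R
def T(s):
    M=np.eye(4); M[:3,:3]=R.from_rotvec(s["ee_rot"]).as_matrix(); M[:3,3]=s["tool_pos"]; return M
def pose(d,s=None): return np.array(d["cam_to_world"]) if "cam_to_world" in d else T(s)@np.array(d["mount"])
def cast(d,uv,z,s=None):
    C=pose(d,s); uv=np.atleast_2d(uv).astype(float)
    r=np.c_[(uv[:,0]-d["cx"])/d["fx"],(uv[:,1]-d["cy"])/d["fy"],np.ones(len(uv))]@C[:3,:3].T
    return C[:3,3]+r*((z-C[2,3])/r[:,2])[:,None]
def masks(f):
    h,s,v=cv2.split(cv2.cvtColor(f,cv2.COLOR_BGR2HSV)); sat=(s>130)&(v>60)
    return {"red":sat&((h<8)|(h>172)),"yellow":sat&(h>20)&(h<35),"green":sat&(h>45)&(h<85),"blue":sat&(h>95)&(h<130),"black":v<45,"white":(s<60)&(v>150)}
def blobs(m,box,amin=5):
    n,l,st,c=cv2.connectedComponentsWithStats(m.astype(np.uint8))
    return [(c[i],st[i],l==i) for i in range(1,n) if st[i][4]>=amin and box[0]<c[i][0]<box[1] and box[2]<c[i][1]<box[3]]
E
python3 - <<'E'
from h import *; import pickle
d=pickle.load(open("d0.pkl","rb"))["top"]; m=masks(d["frame"])
box=(215,290,180,255)
for k,z in(("yellow",.065),("green",.065),("blue",.065),("red",.051)):
    for c,st,_ in blobs(m[k],box): print(k,c.round(1),st.tolist(),cast(d,c,z)[0].round(4), cast(d,c,.12)[0].round(4) if k=="red" else "")
for c,st,l in blobs(m["red"],(300,525,140,270),20):
    r=cv2.minAreaRect(np.argwhere(l)[:,::-1].astype(np.float32)); print("red",c.round(1),st.tolist(),r)
    for z in (.075,.1): print(z,cast(d,cv2.boxPoints(r),z).round(4).tolist())
for p in ((286,141),(345,132),(400,133)): print(p,cast(d,p,.1)[0].round(3))
f=d["frame"]
a=cv2.resize(f[140:290,430:530],None,fx=4,fy=4,interpolation=cv2.INTER_CUBIC)
b=cv2.resize(f[175:260,205:305],None,fx=4,fy=4,interpolation=cv2.INTER_CUBIC)
o=np.zeros((600,800,3),np.uint8); o[:a.shape[0],:400]=a; o[:b.shape[0],400:]=b; cv2.imwrite("pics/crop.png",o)
E
```

```text
yellow [232.2 226. ] [225, 219, 16, 15, 190] [0.4856 0.3892 0.065 ] 
green [237.6 200.3] [231, 193, 15, 15, 172] [0.561  0.3757 0.065 ] 
blue [256.9 230.1] [249, 223, 16, 15, 182] [0.4742 0.3168 0.065 ] 
red [253.7 190.6] [242, 188, 24, 6, 40] [0.5918 0.3314 0.051 ] [0.5834 0.3191 0.12  ]
red [222.6 211. ] [220, 200, 6, 23, 44] [0.5301 0.4225 0.051 ] [0.5255 0.4045 0.12  ]
red [243.2 214.4] [238, 209, 11, 11, 78] [0.5205 0.361  0.051 ] [0.5165 0.3468 0.12  ]
red [273.8 221.1] [271, 210, 6, 23, 41] [0.5016 0.2698 0.051 ] [0.4988 0.2612 0.12  ]
red [242.5 241.7] [231, 239, 24, 6, 41] [0.4401 0.3606 0.051 ] [0.4412 0.3465 0.12  ]
red [343.4 142.8] [323, 140, 42, 7, 52] ((343.5334777832031, 142.7545623779297), (41.43471908569336, 1.261056661605835), 7.765166282653809)
0.075 [[0.7394, 0.1268, 0.075], [0.7432, 0.1264, 0.075], [0.7275, 0.0055, 0.075], [0.7238, 0.006, 0.075]]
0.1 [[0.733, 0.1269, 0.1], [0.7366, 0.1265, 0.1], [0.7213, 0.0084, 0.1], [0.7177, 0.0089, 0.1]]
red [478.5 157.6] [450, 156, 64, 7, 240] ((481.5, 159.0), (6.0, 63.0), 90.0)
0.075 [[0.6969, -0.2457, 0.075], [0.6986, -0.4294, 0.075], [0.6808, -0.4288, 0.075], [0.6791, -0.2453, 0.075]]
0.1 [[0.6914, -0.237, 0.1], [0.6931, -0.4165, 0.1], [0.6757, -0.4159, 0.1], [0.674, -0.2367, 0.1]]
red [359.5 214.9] [308, 164, 99, 99, 1958] ((357.71484375, 212.99322509765625), (93.73699188232422, 92.50277709960938), 4.5377726554870605)
0.075 [[0.4034, 0.1682, 0.075], [0.6717, 0.1504, 0.075], [0.6524, -0.1228, 0.075], [0.3854, -0.0993, 0.075]]
0.1 [[0.4046, 0.1674, 0.1], [0.6668, 0.15, 0.1], [0.6479, -0.1169, 0.1], [0.3871, -0.094, 0.1]]
(286, 141) [0.731 0.233 0.1  ]
(345, 132) [0.759 0.064 0.1  ]
(400, 133) [ 0.757 -0.095  0.1  ]
```

View pics/crop.png

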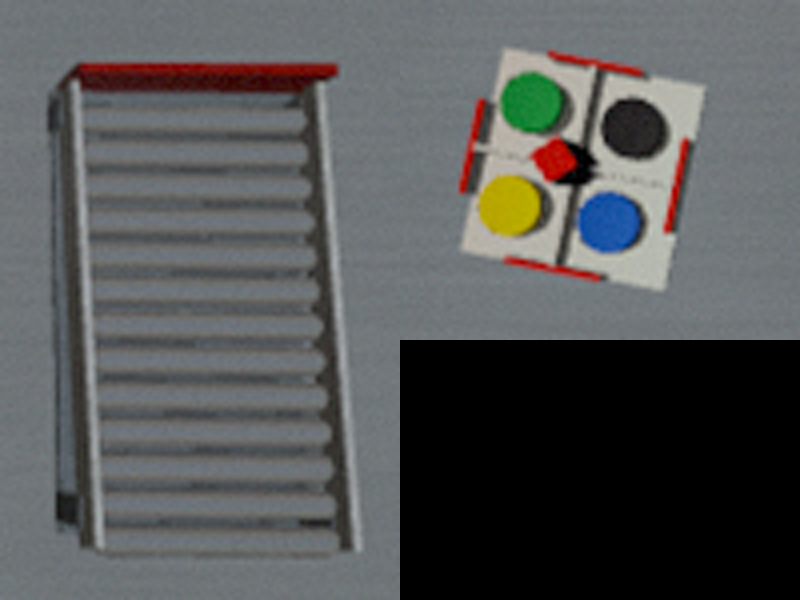

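The crop confirms that the four rims, the lids and the post cap agree. The rims and the cap both put the caddy centre at about (0.516, 0.347), with yaw about -10.8° and the yellow corner at about 124°. The lane's rail tops run from (448,161) to (454,276) on the left and (510,161) to (518,276) on the right. I'll move above the caddy.

Call:
apply_moves --deltas '[[[-0.94,-0.076,0,0,0,0,85],[-0.94,-0.076,0,0,0,0,85],[-0.94,-0.076,0,0,0,0,85],[-0.94,-0.076,0,0,0,0,85],[-0.94,-0.076,0,0,0,0,85],[-0.94,-0.076,0,0,0,0,85],[-0.94,-0.076,0,0,0,0,85],[-0.94,-0.076,0,0,0,0,85],[-0.94,-0.076,0,0,0,0,85],[-0.94,-0.076,0,0,0,0,85],[-0.94,-0.076,0,0,0,0,85],[-0.94,-0.076,0,0,0,0,85],[-0.94,-0.076,0,0,0,0,85],[-0.94,-0.076,0,0,0,0,85],[-0.94,-0.076,0,0,0,0,85],[-0.94,-0.076,0,0,0,0,85]]]'

```text
clock: 1.75
tool_pos: [0.5159, 0.3467, 0.2309]
ee_rot: [-0.512, -3.099, 0.001]
wrist_force: [0.5, -0.1, 1.0]
width: 0.085
```

Call:
apply_moves --deltas '[[[0,0,0,0,0,-0.98,85],[0,0,0,0,0,-0.98,85],[0,0,0,0,0,-0.98,85],[0,0,0,0,0,-0.98,85],[0,0,0,0,0,-0.98,85],[0,0,0,0,0,-0.98,85],[0,0,0,0,0,-0.98,85],[0,0,0,0,0,-0.98,85],[0,0,0,0,0,-0.98,85],[0,0,0,0,0,0,85],[0,0,0,0,0,0,85]]]'

```text
clock: 2.85
tool_pos: [0.5151, 0.3472, 0.231]
ee_rot: [0.918, -3.004, 0.0]
wrist_force: [-0.4, -0.0, -0.7]
width: 0.0853
```

```bash
cat >> h.py <<'E'
def to(s,p,yang):  # level tool-down goal: print tool-axis shift (units), yaw units
    M=T(s)[:3,:3]; a=np.degrees(np.arctan2(M[1,1],M[0,1]))
    print("TCP",s["tool_pos"].round(4),"z axis",M[:,2].round(4),"yang",a.round(2),"q",s["joint_pos"].round(2),"t",s["clock"])
    print("shift units",(M.T@(np.array(p)-s["tool_pos"])/.025).round(3),"yaw units",-((yang-a+180)%360-180)/6)
E
python3 - <<'E'
from plant import ctrl, viewer
from h import *; import pickle
s=ctrl.state(); d=viewer.snapshot("wrist"); cv2.imwrite("pics/w1.png",d["frame"])
m=masks(d["frame"])
for k,z in(("yellow",.065),("green",.065),("blue",.065),("red",.051)):
    for c,st,_ in blobs(m[k],(0,640,0,400),60): print(k,c.round(1),st.tolist(),cast(d,c,z,s)[0].round(4),cast(d,c,.12,s)[0].round(4) if k=="red" else "")
to(s,(.516,.347,.08),124.3)
t=pickle.load(open("d0.pkl","rb"))["top"]
for a,b in (((448,161.25),(510,161.25)),((454.25,276.25),(518.25,276.25))):
    z=.052 if a[1]<200 else .082; P=cast(t,[a,b],z); print(P.round(4).tolist(),P.mean(0).round(4))
E
```

```text
yellow [376.9 175.1] [352, 150, 51, 51, 2033] [0.4849 0.3884 0.065 ] 
green [317.6 233.2] [294, 213, 48, 43, 1622] [0.561  0.3758 0.065 ] 
blue [317.5 119. ] [292, 93, 52, 53, 2174] [0.4738 0.3172 0.065 ] 
blue [ 37.  331.8] [19, 316, 48, 38, 744] [0.8133 0.1972 0.065 ] 
red [ 62.6 113. ] [0, 0, 151, 198, 6901] [0.5965 0.1276 0.051 ] [0.5656 0.1655 0.12  ]
red [377.9 112.3] [350, 83, 58, 60, 465] [0.4402 0.3589 0.051 ] [0.4427 0.3472 0.12  ]
red [258.3 113.5] [230, 84, 57, 61, 458] [0.5001 0.2716 0.051 ] [0.4898 0.2786 0.12  ]
red [318.6 196.2] [302, 180, 34, 33, 1048] [0.5339 0.3587 0.051 ] [0.5163 0.347  0.12  ]
red [566.4 208.5] [511, 184, 112, 51, 1093] [0.4114 0.5628 0.051 ] [0.4201 0.5074 0.12  ]
red [375.4 225.9] [348, 201, 56, 51, 396] [0.5281 0.4215 0.051 ] [0.5118 0.3964 0.12  ]
red [263.4 227.2] [236, 202, 56, 51, 377] [0.5902 0.3316 0.051 ] [0.5606 0.3258 0.12  ]
red [  6.  236.6] [0, 229, 16, 15, 115] [0.7402 0.1266 0.051 ] [0.6784 0.1647 0.12  ]
TCP [0.5151 0.3472 0.231 ] z axis [-5.e-04 -2.e-04 -1.e+00] yang 123.98 q [ 0.47  0.52  1.24  0.    1.38 -1.69] t 2.85
shift units [-0.028 -0.027  6.042] yaw units -0.05268995007652203
[[0.686, -0.2474, 0.052], [0.6877, -0.4318, 0.052]] [ 0.6868 -0.3396  0.052 ]
[[0.35, -0.2486, 0.082], [0.3521, -0.429, 0.082]] [ 0.351  -0.3388  0.082 ]
```

View pics/w1.png

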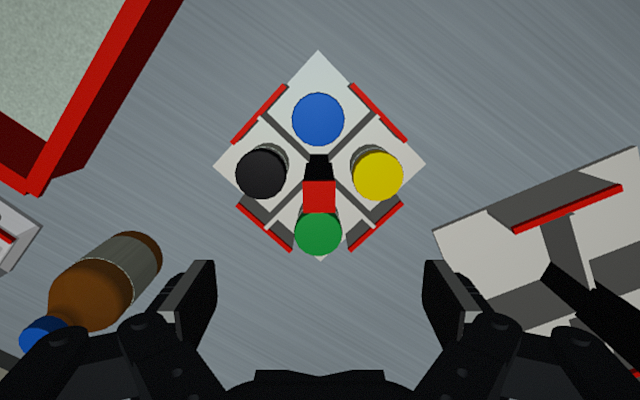

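The wrist view shows the post cap at (319,196), which puts it within 1 mm of the top-camera position. Yellow is on the +y jaw side at (377,175), and the fingers clear everything. I'll descend and grip.

Call:
apply_moves --deltas '[[[-0.04,-0.03,0.86,0,0,-0.08,85],[0,0,0.86,0,0,0,85],[0,0,0.86,0,0,0,85],[0,0,0.86,0,0,0,85],[0,0,0.86,0,0,0,85],[0,0,0.86,0,0,0,85],[0,0,0.86,0,0,0,85],[0,0,0,0,0,0,85],[0,0,0,0,0,0,85],[0,0,0,0,0,0,10],[0,0,0,0,0,0,10],[0,0,0,0,0,0,10],[0,0,0,0,0,0,10],[0,0,0,0,0,0,10],[0,0,0,0,0,0,10],[0,0,0,0,0,0,10],[0,0,0,0,0,0,10],[0,0,0,0,0,0,10]]]' --grip_force 60

```text
clock: 4.7
tool_pos: [0.5165, 0.3475, 0.0815]
ee_rot: [-0.935, 2.998, 0.001]
wrist_force: [-2.5, 2.0, 5.1]
width: 0.0231
```

Call:
apply_moves --deltas '[[[0,0,-0.3,0,0,0,10],[0,0,-0.7,0,0,0,10],[0,0,-0.8,0,0,0,10],[0,0,-0.8,0,0,0,10],[0,0,-0.8,0,0,0,10],[0,0,-0.8,0,0,0,10],[0,0,-0.8,0,0,0,10],[0,0,-0.7,0,0,0,10],[0,0,-0.3,0,0,0,10],[0,0,0,0,0,0,10],[0,0,0,0,0,0,10]]]'

```text
clock: 5.8
tool_pos: [0.5159, 0.3468, 0.2294]
ee_rot: [0.934, -2.997, 0.001]
wrist_force: [-0.8, -0.1, -6.1]
width: 0.0236
```

Call:
apply_moves --deltas '[[[0.2,-0.26,0,0,0,0,10],[0.35,-0.46,0,0,0,0,10],[0.5,-0.65,0,0,0,0,10],[0.55,-0.71,0,0,0,0,10],[0.55,-0.71,0,0,0,0,10],[0.55,-0.71,0,0,0,0,10],[0.55,-0.71,0,0,0,0,10],[0.55,-0.71,0,0,0,0,10],[0.55,-0.71,0,0,0,0,10],[0.55,-0.71,0,0,0,0,10],[0.55,-0.71,0,0,0,0,10],[0.55,-0.71,0,0,0,0,10],[0.55,-0.71,0,0,0,0,10],[0.55,-0.71,0,0,0,0,10],[0.5,-0.65,0,0,0,0,10],[0.4,-0.52,0,0,0,0,10],[0.25,-0.33,0,0,0,0,10],[0.2,-0.26,0,0,0,0,10],[0,0,0,0,0,0,10]]]'

```text
clock: 7.7
tool_pos: [0.4977, 0.0012, 0.2307]
ee_rot: [0.933, -3.0, 0.0]
wrist_force: [-0.1, -1.1, -5.5]
width: 0.023
```

Call:
apply_moves --deltas '[[[0,0,0,0,0,0.3,10],[0,0,0,0,0,0.6,10],[0,0,0,0,0,0.7,10],[0,0,0,0,0,0.7,10],[0,0,0,0,0,0.7,10],[0,0,0,0,0,0.7,10],[0,0,0,0,0,0.7,10],[0,0,0,0,0,0.7,10],[0,0,0,0,0,0.7,10],[0,0,0,0,0,0.7,10],[0,0,0,0,0,0.7,10],[0,0,0,0,0,0.7,10],[0,0,0,0,0,0.7,10],[0,0,0,0,0,0.7,10],[0,0,0,0,0,0.7,10],[0,0,0,0,0,0.7,10]]]'

```text
clock: 9.3
tool_pos: [0.4979, 0.0029, 0.2307]
ee_rot: [-0.805, -3.036, -0.001]
wrist_force: [-0.5, -0.2, -6.3]
width: 0.0233
```

Call:
apply_moves --deltas '[[[0,0,0,0,0,0.7,10],[0,0,0,0,0,0.7,10],[0,0,0,0,0,0.7,10],[0,0,0,0,0,0.7,10],[0,0,0,0,0,0.7,10],[0,0,0,0,0,0.7,10],[0,0,0,0,0,0.7,10],[0,0,0,0,0,0.7,10],[0,0,0,0,0,0.7,10],[0,0,0,0,0,0.7,10],[0,0,0,0,0,0.7,10],[0,0,0,0,0,0.7,10],[0,0,0,0,0,0.7,10],[0,0,0,0,0,0.6,10],[0,0,0,0,0,0.3,10],[0,0,0,0,0,0,10],[0,0,0,0,0,0,10]]]'

```text
clock: 11.0
tool_pos: [0.4979, 0.0026, 0.2307]
ee_rot: [-2.211, -2.231, -0.0]
wrist_force: [-0.2, -0.2, -6.8]
width: 0.0234
```

```bash
python3 - <<'E'
from plant import ctrl, viewer
from h import *
s=ctrl.state(); to(s,(.498,.024,.231),0); print(s["wrist_force"],s["width"])
d=viewer.snapshot("scene"); w=viewer.snapshot("wrist")
cv2.imwrite("pics/a2.png",np.vstack([cv2.resize(d["frame"][100:300,150:470],(640,400)),w["frame"][100:300]]))
E
```

```text
TCP [0.4979 0.0026 0.2307] z axis [-1.e-04  3.e-04 -1.e+00] yang 0.51 q [-0.15  0.29  1.6   0.    1.25 -0.16] t 11.0
shift units [ 0.857  0.011 -0.011] yaw units 0.08503702321722055
[-0.22034819 -0.17703159 -6.83683863] 0.023401147429282423
```

View pics/a2.png

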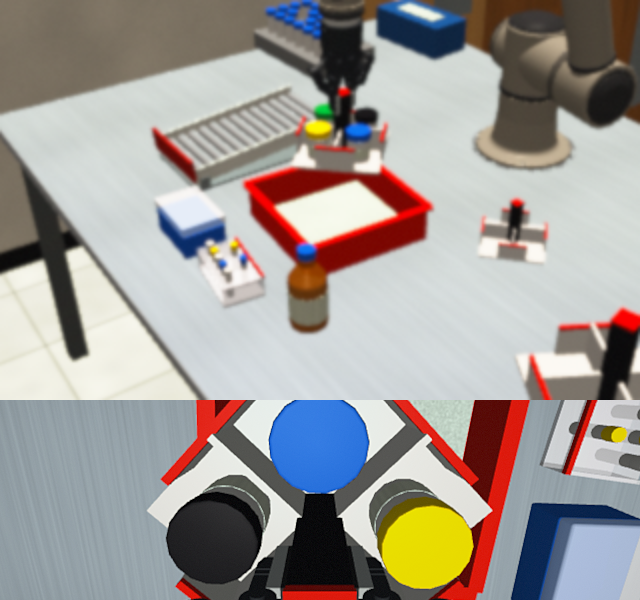

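The caddy is held level over the bin with all four jars in place, and yellow faces +x towards the bin's far side. I'll centre it and then tilt.

Call:
apply_moves --deltas '[[[0.14,-0.15,0,0,0,0,10],[0.29,-0.35,0,0,0,0,10],[0.29,-0.35,0,0,0,0,10],[0.14,-0.15,0,0,0,0,10],[0,0,0,0,0,0,10],[0,0,0,0.2,0,0,10],[0,0,0,0.35,0,0,10],[0,0,0,0.35,0,0,10],[0,0,0,0.35,0,0,10],[0,0,0,0.35,0,0,10],[0,0,0,0.35,0,0,10],[0,0,0,0.35,0,0,10],[0,0,0,0.35,0,0,10],[0,0,0,0.35,0,0,10],[0,0,0,0.35,0,0,10],[0,0,0,0.35,0,0,10],[0,0,0,0.35,0,0,10],[0,0,0,0.35,0,0,10],[0,0,0,0.35,0,0,10]]]'

```text
clock: 13.0
tool_pos: [0.4741, 0.0231, 0.2305]
ee_rot: [-1.937, -1.951, 0.495]
wrist_force: [-0.1, 0.1, -6.0]
width: 0.0233
```

Call:
apply_moves --deltas '[[[0,0,0,0.35,0,0,10],[0,0,0,0.35,0,0,10],[0,0,0,0.35,0,0,10],[0,0,0,0.35,0,0,10],[0,0,0,0.35,0,0,10],[0,0,0,0.2,0,0,10],[0,0,0,0,0,0,10],[0,0,0,0,0,0,10],[0,0,0,0,0,0,10],[0,0,0,0,0,0,10],[0,0,0,0,0,0,10],[0,0,0,0,0,0,10],[0,0,0,0,0,0,10]]]'

```text
clock: 14.3
tool_pos: [0.4728, 0.0234, 0.2309]
ee_rot: [-1.809, -1.822, 0.666]
wrist_force: [0.7, 0.8, -5.0]
width: 0.0232
```

```bash
python3 - <<'E'
from plant import ctrl, viewer
from h import *
s=ctrl.state(); to(s,(.473,.024,.231),0); print(s["wrist_force"],s["width"])
d=viewer.snapshot("scene"); w=viewer.snapshot("wrist")
cv2.imwrite("pics/a3.png",np.vstack([cv2.resize(d["frame"][120:280,200:456],(640,400)),w["frame"][50:250]]))
E
```

```text
TCP [0.4728 0.0234 0.2309] z axis [-0.6452 -0.0047 -0.764 ] yang 0.42 q [-0.08  0.68  1.16 -0.06  2.   -0.09] t 14.3
shift units [ 0.024  0.003 -0.008] yaw units 0.0705912103330822
[ 0.68530431  0.82730055 -4.95269408] 0.023150272711538196
```

View pics/a3.png

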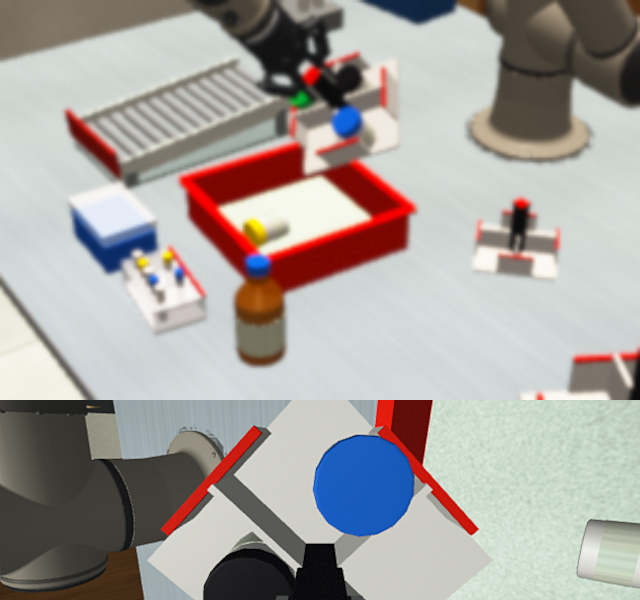

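The yellow jar lies in the bin, and blue, green and black are still in the caddy. I'll level the caddy, move to the lane's upper half and turn 45°.

Call:
apply_moves --deltas '[[[0,0,0,-0.2,0,0,10],[0,0,0,-0.4,0,0,10],[0,0,0,-0.4,0,0,10],[0,0,0,-0.4,0,0,10],[0,0,0,-0.4,0,0,10],[0,0,0,-0.4,0,0,10],[0,0,0,-0.4,0,0,10],[0,0,0,-0.4,0,0,10],[0,0,0,-0.4,0,0,10],[0,0,0,-0.4,0,0,10],[0,0,0,-0.4,0,0,10],[0,0,0,-0.4,0,0,10],[0,0,0,-0.4,0,0,10],[0,0,0,-0.4,0,0,10],[0,0,0,-0.4,0,0,10],[0,0,0,-0.4,0,0,10],[0,0,0,-0.4,0,0,10],[0,0,0,-0.2,0,0,10],[0,0,0,-0.1,0,0,10],[0,0,0,0,0,0,10]]]'

```text
clock: 16.4
tool_pos: [0.4724, 0.0234, 0.2309]
ee_rot: [2.203, 2.219, 0.023]
wrist_force: [0.1, -0.2, -5.0]
width: 0.0236
```

Call:
apply_moves --deltas '[[[-0.3,-0.05,0,0,0,0,10],[-0.6,-0.05,0,0,0,0,10],[-0.85,-0.05,0,0,0,0,10],[-0.85,-0.05,0,0,0,0,10],[-0.85,-0.05,0,0,0,0,10],[-0.85,-0.05,0,0,0,0,10],[-0.85,-0.05,0,0,0,0,10],[-0.85,-0.05,0,0,0,0,10],[-0.85,-0.05,0,0,0,0,10],[-0.85,-0.05,0,0,0,0,10],[-0.85,-0.05,0,0,0,0,10],[-0.85,-0.05,0,0,0,0,10],[-0.85,-0.05,0,0,0,0,10],[-0.85,-0.05,0,0,0,0,10],[-0.85,-0.05,0,0,0,0,10],[-0.85,-0.05,0,0,0,0,10],[-0.85,-0.05,0,0,0,0,10],[-0.6,-0.05,0,0,0,0,10],[-0.3,-0.02,0,0,0,0,10],[0,0,0,0,0,0,10]]]'

```text
clock: 18.4
tool_pos: [0.4522, -0.3412, 0.2298]
ee_rot: [2.205, 2.218, 0.023]
wrist_force: [1.4, 0.8, -5.4]
width: 0.0234
```

Call:
apply_moves --deltas '[[[0,0,0,0,0,0.3,10],[0,0,0,0,0,0.6,10],[0,0,0,0,0,0.7,10],[0,0,0,0,0,0.7,10],[0,0,0,0,0,0.7,10],[0,0,0,0,0,0.7,10],[0,0,0,0,0,0.7,10],[0,0,0,0,0,0.7,10],[0,0,0,0,0,0.7,10],[0,0,0,0,0,0.7,10],[0,0,0,0,0,0.6,10],[0,0,0,0,0,0.3,10],[0,0,0,0,0,0.1,10],[0,0,0,0,0,0,10],[0,0,0,0,0,0,10]]]'

```text
clock: 19.9
tool_pos: [0.4526, -0.3401, 0.2303]
ee_rot: [2.89, 1.211, 0.031]
wrist_force: [-0.5, -0.6, -4.6]
width: 0.0234
```

```bash
python3 - <<'E'
from plant import ctrl, viewer
from h import *; import pickle
s=ctrl.state(); to(s,(.450,-.339,.231),-45.1); print(s["wrist_force"],s["width"])
d={n:viewer.snapshot(n) for n in("scene","top","wrist")}; d["s"]=s; pickle.dump(d,open("d4.pkl","wb"))
cv2.imwrite("pics/a4.png",np.vstack([cv2.resize(d["top"]["frame"][140:290,420:540],(640,800))[::2,::2].repeat(1,0) if 0 else np.hstack([cv2.resize(d["top"]["frame"][140:290,420:540],(240,300)),cv2.resize(d["scene"]["frame"][80:240,200:414],(400,300))]),d["wrist"]["frame"][0:300]]))
E
```

```text
TCP [ 0.4526 -0.3401  0.2303] z axis [ 2.100e-02  4.000e-04 -9.998e-01] yang -44.52 q [-0.79  0.41  1.42  0.02  1.29 -0.02] t 19.9
shift units [-0.04  -0.104 -0.029] yaw units 0.09589131696776103
[-0.53380612 -0.57332474 -4.59393025] 0.02338648993091073
```

View pics/a4.png

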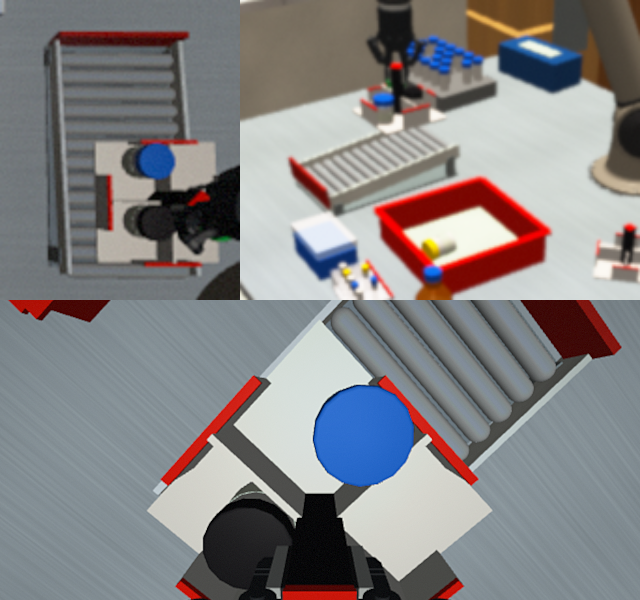

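The tool is 1.2° off level, which I'll fold into the 5° lane tilt. The wrist view shows both rails beside the caddy; I'll enlarge it to read the rail edges.

```bash
python3 - <<'E'
from h import *; import pickle
d=pickle.load(open("d4.pkl","rb")); f=d["wrist"]["frame"]
a=cv2.resize(f[0:200,140:340],None,fx=3,fy=3); b=cv2.resize(f[0:200,440:640],(200,200)) 
o=np.hstack([cv2.resize(f[0:200,140:340],(400,400)),cv2.resize(f[0:200,440:640],(400,400))])
for i in range(0,400,100): o[i,::8]=(0,255,255)
cv2.imwrite("pics/c4.png",o)
E
```

```text
(no output)
```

View pics/c4.png

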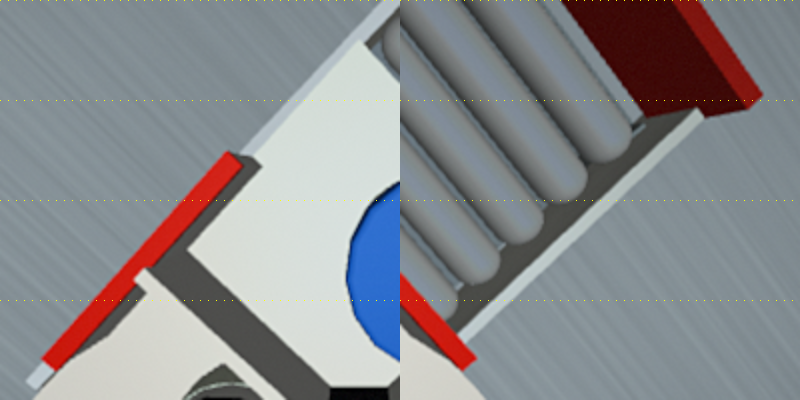

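```bash
python3 - <<'E'
from h import *; import pickle
d=pickle.load(open("d4.pkl","rb")); s=d["s"]; w=d["wrist"]
for n,uv in (("L",(152.5,190)),("L",(334,0)),("R",(473.5,170)),("R",(591.5,58))):
    z=.067
    for _ in range(6): p=cast(w,uv,z,s)[0]; z=.067-(p[0]-.525)*np.tan(np.radians(5))
    print(n,p.round(4))
# caddy rim yaw/centre in hand: red blobs, post cap
for c,st,l in blobs(masks(w["frame"])["red"],(100,500,50,400),100): print(c.round(1),st.tolist())
t=d["top"]
for c,st,l in blobs(masks(t["frame"])["red"],(460,525,200,280),10): print("top",c.round(1),st.tolist(),cast(t,c,.231+.019-.1+.051)[0].round(4))
E
```

```text
L [ 0.3494 -0.2476  0.0824]
L [ 0.5623 -0.2489  0.0637]
R [ 0.557  -0.4345  0.0642]
R [ 0.6911 -0.4336  0.0525]
[211.5 129.5] [161, 76, 101, 110, 1524]
[430.9 133.3] [377, 76, 101, 109, 1308]
[189.7 289.8] [176, 278, 34, 22, 313]
[448.6 289.8] [429, 278, 35, 22, 315]
[319.1 318.1] [282, 285, 75, 67, 4782]
top [504.1 210.5] [490, 210, 29, 3, 53] [ 0.5291 -0.337   0.201 ]
top [474.2 239.6] [473, 228, 3, 27, 65] [ 0.4541 -0.2593  0.201 ]
top [519.2 238.8] [514, 235, 11, 8, 44] [ 0.4576 -0.3731  0.201 ]
top [506.3 271.6] [492, 271, 29, 3, 58] [ 0.3748 -0.3376  0.201 ]
```

Call:
apply_moves --deltas '[[[0,0,0,0.15,-0.15,0,10],[0,0,0,0.22,-0.22,0,10],[0,0,0,0.22,-0.22,0,10],[0,0,0,0.15,-0.15,0,10],[0,0,0,0,0,0,10],[0,0,0,0,0,0,10]]]'

```text
clock: 20.65
tool_pos: [0.4526, -0.3404, 0.2301]
ee_rot: [-2.864, -1.199, 0.127]
wrist_force: [0.4, 0.0, -4.7]
width: 0.0233
```

```bash
python3 - <<'E'
from plant import ctrl
from h import *
s=ctrl.state(); to(s,(.457,-.341,.150),-45.); to(s,(.457,-.341,.143),-45.)
M=T(s)[:3,:3]; e=R.from_matrix(M).inv().apply([-.0872,0,-.9962]); print(e) 
E
```

```text
TCP [ 0.4526 -0.3404  0.2301] z axis [-8.830e-02 -4.000e-04 -9.961e-01] yang -44.68 q [-0.75  0.46  1.34 -0.06  1.4   0.04] t 20.65
shift units [0.306 0.34  3.176] yaw units 0.05368683335063906
TCP [ 0.4526 -0.3404  0.2301] z axis [-8.830e-02 -4.000e-04 -9.961e-01] yang -44.68 q [-0.75  0.46  1.34 -0.06  1.4   0.04] t 20.65
shift units [0.323 0.358 3.455] yaw units 0.05368683335063906
[1.07207291e-03 5.51397480e-04 1.00000841e+00]
```

Call:
apply_moves --deltas '[[[0.16,0.18,0.3,0,0,0,10],[0.16,0.18,0.5,0,0,0,10],[0,0,0.6,0,0,0,10],[0,0,0.6,0,0,0,10],[0,0,0.5,0,0,0,10],[0,0,0.4,0,0,0,10],[0,0,0.25,0,0,0,10],[0,0,0.06,0,0,0,10],[0,0,0.06,0,0,0,10],[0,0,0.04,0,0,0,10],[0,0,0,0,0,0,10]]]'

```text
clock: 21.75
tool_pos: [0.4573, -0.3413, 0.1472]
ee_rot: [-2.865, -1.199, 0.127]
wrist_force: [0.4, -0.2, -5.1]
width: 0.0235
```

```bash
python3 - <<'E'
from plant import ctrl, viewer
from h import *
s=ctrl.state(); to(s,(.457,-.341,.143),-45.); print(s["wrist_force"],s["torque"])
d={n:viewer.snapshot(n)["frame"] for n in("scene","wrist")}
cv2.imwrite("pics/a5.png",np.vstack([cv2.resize(d["scene"][90:215,200:400],(640,400)),d["wrist"][0:200]]))
E
```

```text
TCP [ 0.4573 -0.3413  0.1472] z axis [-0.0879 -0.0011 -0.9961] yang -44.69 q [-0.74  0.54  1.45 -0.06  1.21  0.06] t 21.75
shift units [ 0.01  -0.007  0.168] yaw units 0.05114059748531474
[ 0.39724341 -0.1701113  -5.10369535] [ 0.01868867 -0.16675492  0.01093212]
```

View pics/a5.png

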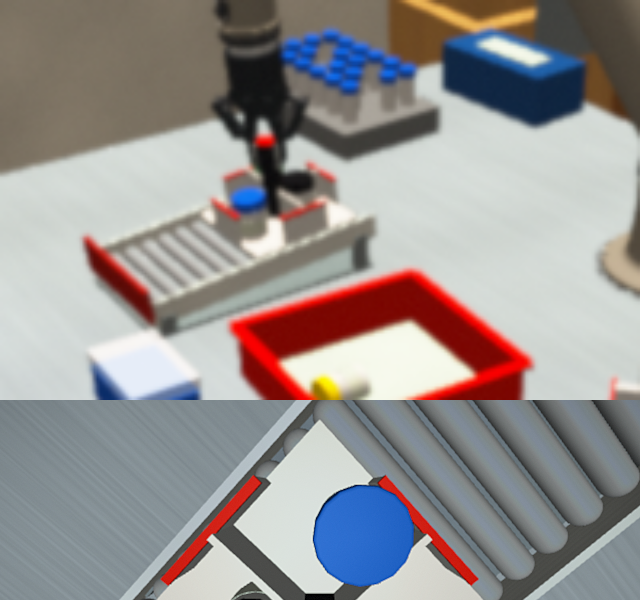

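The caddy sits between the rails, about 4–5 mm above the rollers. I'll lower it in 1 mm steps until contact shows.

Call:
apply_moves --deltas '[[[0,0,0.04,0,0,0,10],[0,0,0.04,0,0,0,10],[0,0,0.04,0,0,0,10],[0,0,0.02,0,0,0,10],[0,0,0,0,0,0,10]]]'

```text
clock: 22.35
tool_pos: [0.4568, -0.3411, 0.1432]
ee_rot: [-2.864, -1.199, 0.127]
wrist_force: [-1.1, 0.4, -5.2]
width: 0.0231
```

Call:
apply_moves --deltas '[[[0,0,0.02,0,0,0,10],[0,0,0,0,0,0,10]]]'

```text
clock: 22.55
tool_pos: [0.4568, -0.3412, 0.1427]
ee_rot: [-2.865, -1.199, 0.127]
wrist_force: [-0.2, -0.3, -5.6]
width: 0.0234
```

Call:
apply_moves --deltas '[[[0,0,0.02,0,0,0,10],[0,0,0.02,0,0,0,10],[0,0,0,0,0,0,10]]]'

```text
clock: 22.85
tool_pos: [0.4571, -0.3412, 0.1425]
ee_rot: [-2.866, -1.199, 0.126]
wrist_force: [-0.5, 1.8, 1.6]
width: 0.0234
```

Call:
apply_moves --deltas '[[[0,0,0.02,0,0,0,10],[0,0,0.02,0,0,0,10],[0,0,0,0,0,0,10]]]'

```text
clock: 23.15
tool_pos: [0.4574, -0.3412, 0.1425]
ee_rot: [-2.866, -1.2, 0.125]
wrist_force: [1.2, 2.9, 7.6]
width: 0.0233
```

In contact: the force went from -5 N to +7 N. I'll release, following slightly downhill while lifting clear.

Call:
apply_moves --deltas '[[[0,0,0,0,0,0,85],[0.05,0.05,-0.3,0,0,0,85],[0.2,0.2,-1,0,0,0,85],[0.3,0.3,-1,0,0,0,85],[0.2,0.2,-1,0,0,0,85],[0,0,-1,0,0,0,85],[0,0,-1,0,0,0,85],[0,0,-0.6,0,0,0,85],[0,0,0,0,0,0,85],[0,0,0,0,0,0,85],[0,0,0,0,0,0,85],[0,0,0,0,0,0,85],[0,0,0,0,0,0,85],[0,0,0,0,0,0,85],[0,0,0,0,0,0,85],[0,0,0,0,0,0,85],[0,0,0,0,0,0,85],[0,0,0,0,0,0,85]]]'

```text
clock: 24.95
tool_pos: [0.4961, -0.3409, 0.2854]
ee_rot: [-2.865, -1.199, 0.127]
wrist_force: [0.1, -0.7, 1.1]
width: 0.0849
```

```bash
python3 - <<'E'
from plant import ctrl, viewer
from h import *
s=ctrl.state(); print(s["clock"],s["tool_pos"],s["wrist_force"])
d={n:viewer.snapshot(n) for n in("scene","top")}; t=d["top"]
for c,st,l in blobs(masks(t["frame"])["red"],(440,525,140,290),10): print("top",c.round(1),st.tolist(),cast(t,c,.105)[0].round(4))
cv2.imwrite("pics/a6.png",np.hstack([cv2.resize(t["frame"][140:290,430:530],(360,540)),cv2.resize(d["scene"]["frame"][90:240,200:322],(439,540))]))
E
```

```text
24.95 [ 0.49607971 -0.34088559  0.28540762] [ 0.08562566 -0.66477977  1.11924963]
top [478.7 158.3] [450, 156, 64, 7, 309] [ 0.6845 -0.3165  0.105 ]
top [502.8 161. ] [501, 160, 5, 3, 10] [ 0.6773 -0.3846  0.105 ]
top [491.7 169.7] [487, 169, 11, 3, 24] [ 0.6519 -0.3524  0.105 ]
top [459.3 196.8] [458, 185, 4, 24, 46] [ 0.5738 -0.2592  0.105 ]
top [498.9 190.9] [493, 185, 13, 13, 90] [ 0.5917 -0.371   0.105 ]
top [513.9 190.8] [513, 185, 3, 13, 29] [ 0.5923 -0.4132  0.105 ]
top [488.8 223.4] [477, 222, 25, 3, 52] [ 0.4995 -0.34    0.105 ]
```

View pics/a6.png

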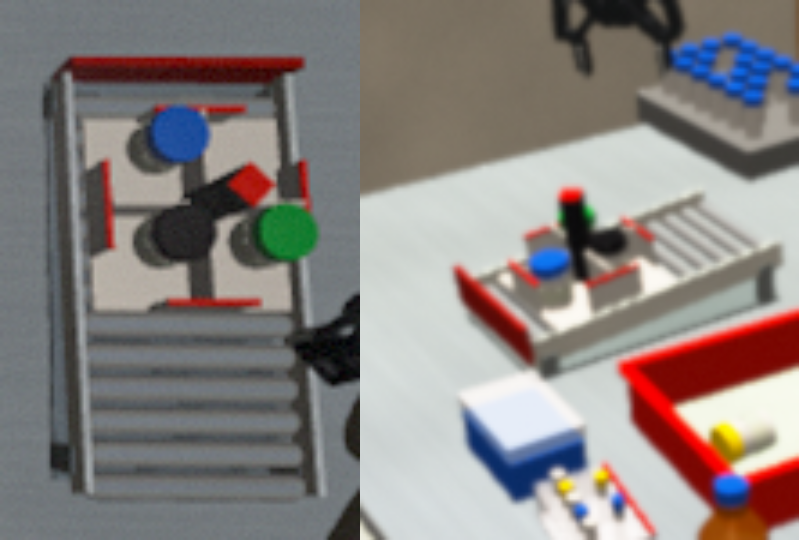

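The caddy is rolling down square with three jars inside, and about 2–3 cm is left to the stop. I'll wait while backing the tool off.

Call:
apply_moves --deltas '[[[0,0,-0.5,0,0,0,85],[0,0,-0.5,0,0,0,85],[0,0,0,0,0,0,85],[0,0,0,0,0,0,85],[0,0,0,0,0,0,85],[0,0,0,0,0,0,85],[0,0,0,0,0,0,85],[0,0,0,0,0,0,85],[0,0,0,0,0,0,85],[0,0,0,0,0,0,85],[0,0,0,0,0,0,85],[0,0,0,0,0,0,85],[0,0,0,0,0,0,85],[0,0,0,0,0,0,85],[0,0,0,0,0,0,85],[0,0,0,0,0,0,85],[0,0,0,0,0,0,85],[0,0,0,0,0,0,85],[0,0,0,0,0,0,85],[0,0,0,0,0,0,85]]]'

```text
clock: 27.05
tool_pos: [0.4983, -0.3409, 0.3103]
ee_rot: [-2.865, -1.199, 0.127]
wrist_force: [0.1, 0.1, -0.5]
width: 0.0852
```

```bash
python3 - <<'E'
from plant import ctrl, viewer
from h import *
import time
s=ctrl.state(); print(s["clock"],s["tool_pos"],s["wrist_force"])
d={n:viewer.snapshot(n) for n in("scene","top")}; t=d["top"]
for k in range(2):
    for c,st,l in blobs(masks(t["frame"])["red"],(440,525,140,290),10): print("top",c.round(1),st.tolist(),cast(t,c,.105)[0].round(4))
    t=viewer.snapshot("top"); print()
cv2.imwrite("pics/a7.png",np.hstack([cv2.resize(t["frame"][120:290,290:530],(480,340)),cv2.resize(d["scene"]["frame"][90:240,180:320],(317,340))]))
E
```

```text
27.05 [ 0.49829555 -0.34089865  0.31032153] [ 0.08315468  0.10978494 -0.52513836]
top [460.7 157.1] [449, 156, 27, 6, 78] [ 0.6873 -0.2655  0.105 ]
top [498.6 157. ] [482, 156, 32, 4, 91] [ 0.6887 -0.373   0.105 ]
top [500. 160.] [495, 160, 11, 1, 11] [ 0.6801 -0.3767  0.105 ]
top [458.6 183.9] [457, 172, 4, 24, 45] [ 0.6104 -0.2581  0.105 ]
top [497.9 177.2] [492, 172, 13, 12, 89] [ 0.6306 -0.3694  0.105 ]
top [512.9 178.1] [512, 172, 3, 14, 29] [ 0.6286 -0.4116  0.105 ]
top [487.7 210.5] [475, 210, 26, 2, 51] [ 0.5358 -0.338   0.105 ]

top [460.5 157.2] [449, 156, 27, 6, 82] [ 0.687  -0.2649  0.105 ]
top [498.4 157.3] [482, 156, 32, 5, 103] [ 0.6878 -0.3726  0.105 ]
top [458.6 183.7] [457, 172, 4, 24, 46] [ 0.611 -0.258  0.105]
top [498.  177.2] [492, 172, 13, 12, 88] [ 0.6306 -0.3697  0.105 ]
top [512.9 178.1] [512, 172, 3, 14, 28] [ 0.6285 -0.4115  0.105 ]
top [488.  210.5] [476, 210, 25, 2, 50] [ 0.5358 -0.3388  0.105 ]
```

View pics/a7.png

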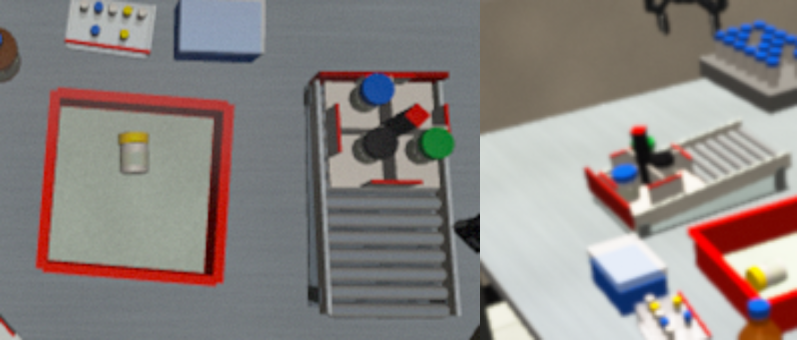

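The caddy looks to be against the stop. I'll wait once more to confirm it is at rest, then hand in.

Call:
apply_moves --deltas '[[[0,0,0,0,0,0,85],[0,0,0,0,0,0,85],[0,0,0,0,0,0,85],[0,0,0,0,0,0,85],[0,0,0,0,0,0,85],[0,0,0,0,0,0,85],[0,0,0,0,0,0,85],[0,0,0,0,0,0,85],[0,0,0,0,0,0,85],[0,0,0,0,0,0,85]]]'

```text
clock: 28.25
tool_pos: [0.4983, -0.3409, 0.3103]
ee_rot: [-2.865, -1.199, 0.127]
wrist_force: [-1.1, -0.7, -0.1]
width: 0.085
```

```bash
python3 - <<'E'
from plant import ctrl, viewer
from h import *
t=viewer.snapshot("top")
R_=[(c,l) for c,st,l in blobs(masks(t["frame"])["red"],(440,525,140,290),10)]
for c,l in R_: print(c.round(1))
c=[c for c,l in R_ if c[1]>205]
ok=len(c)==1 and abs(c[0][1]-210.5)<.5
print("at rest",ok)
if ok: print(ctrl.close_job())
E
```

```text
[460.5 157.1]
[498.6 157.3]
[458.6 183.6]
[497.9 177.3]
[512.9 178.1]
[487.7 210.5]
at rest True
the job is handed in; nothing more can be done
None
```

The job is done and handed in at about 28 s, well inside the 51 s limit. I gripped the middle-sized caddy by its post, carried it over the red bin and tilted it 40° towards the yellow corner. I then levelled it, matched the lane's 5° slope, set it down square on the upper half and let go, and it rolled down to the stop by itself.

- **Jars:** the last pictures show the yellow jar lying in the bin and the blue, green and black jars still in the caddy.
- **Caddy position:** its centre measures about x = 0.614 m, against about 0.618 m expected at the stop. That 4 mm is within what the image can resolve. Its rear rim did not move over the last second.
- **Robot and bystanders:** the gripper was open and clear of everything, with wrist force near zero. The arm kept clear of the bottle, vial rack and tip box, and they looked unmoved in the pictures, though I did not re-measure them.

After levelling over the bin, the tool was still 1.2° off level; I corrected that before setting the caddy down. No check failed.

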